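Turn the circuit board over in its stand and lock it

TASK

Flip the circuit board over in its turn-over stand by pushing on its carrier frame with the fingertips, until it lies level at its stop with the solder side up; then tip the stand's lock lever over, away from the robot, as far as it goes. Only push: do not lift or shove the stand, and leave everything else on the bench where it is.

Things in the scene. Friction and masses are not known exactly. Their poses are not given: they have to be found in the camera images.
- stand: loose heavy board stand, about 2.6 kg: dark steel base 160 (x) by 220 (y) by 12 mm, with an ear (110 mm in x) out to y = +184 mm for the lock lever; aluminium posts at y = -97 and +97 mm, 34 mm (x) by 12 mm, 115 mm high, with the board carrier between. Origin: underside centre of the 160 x 220 plate; z up; at yaw 0 x points away from the robot, y to its left; yaw within 0.5 rad
- axis (a point): middle of the carrier's turning axis, which runs along the stand's y, 105 mm above the bench. The carrier is an aluminium frame 120 mm by 160 mm (160 along the axis), 10 mm thick, with a green circuit board 4 mm thick fixed in it; it turns about its middle
- carrier (a joint): carrier angle (rad): 0 = level, components up; pi = right over, level, solder side up; stops in the hubs at both. As it grows, edge_a on the robot's side goes down and under, edge_b on the far side rises, comes over the top towards the robot and down on the robot's side. Stiff (0.07 N m, damping 0.04 N m s/rad): stays at any angle where it is left. Starts between 0.1 and 0.7
- edge_a (a point): middle of the carrier's long edge that is on the robot's side at the start, 60 mm from the axis; ends on the far side
- edge_b (a point): middle of the opposite long edge, 60 mm from the axis; on the far side at the start, on the robot's side when turned over
- lock (a joint): lock lever angle (rad): 0 = unlocked, leaning 0.6 rad towards the robot (stand's -x); it swings over the top; 1.2 = locked, at its stop, leaning 0.6 rad away from the robot. Pivot axis along the stand's y, at x = 0, y = +150, z = 30 mm in the stand's frame. Stiff (0.1 N m, some 2 N at the ball), stays where it is left. Starts between 0 and 0.15
- lock_knob (a point): centre of the black ball, diameter 22 mm, at the end of the lock lever, a steel rod 10 mm thick on the ear at the stand's left; 75 mm from the lever's pivot
- reel: bystander: grey solder reel standing on its flat end, diameter 60 mm, 46 mm high; origin under its centre
- flux: bystander: small bottle with white cap, diameter 36 mm, 85 mm high; origin under its centre
- tape: bystander: roll of tape lying flat, outer diameter 64 mm, 18 mm high; origin under its centre
- driver: bystander: screwdriver lying on the bench, 150 mm long; origin under its middle, x axis along it
- cleaner: bystander: brass tip-cleaner bowl, diameter 64 mm, 45 mm high; origin under its centre
- tray: bystander: shallow grey parts tray 80 x 110 x 28 mm; origin under its centre
- pliers: bystander: pliers lying flat with orange handles, about 145 mm long, 60 mm wide, 16 mm high; origin at the bench beside the pivot, jaws along +x
- meter: bystander: multimeter lying on its back, 170 x 82 x 45 mm; origin under its centre

How it is judged:
On the way, in this order (a step that is already met when the one before it is completed fails the run):
1. the board carrier is turned right over to its stop, solder side up (value of joint carrier above 3.04 rad), for 0.2 s.
2. the lock lever is tipped over to its far stop (value of joint lock above 1.08 rad and value of joint carrier above 3.04 rad), for 0.2 s.
At the end, for the whole second after the job is handed in: the carrier stands within 0.1 rad of its turned-over stop (above 3.04 rad), the lock lever within 0.12 rad of its far stop (above 1.08 rad), everything at rest, the stand on the bench within 40 mm of where it was (all of step 2 and velocity of joint carrier below 0.05 rad/s and linear speed of stand below 0.01 m/s and height (world z) of stand below 0.01 m and distance of stand from where it was at the start of the episode below 0.04 m); the robot touches nothing.
It fails at once if a bystander is lifted, carried or moved more than 30 mm (distance of any of reel, flux, tape, driver, cleaner, tray, pliers, meter from where it was at the start of the episode above 0.03 m).
It fails at once if the reel, the bottle or the tip cleaner is knocked over (angle between any of reel, flux, cleaner's own z axis and vertical above 0.5 rad).
It fails at once if the stand is shoved more than 40 mm over the bench (distance of stand from where it was at the start of the episode above 0.04 m).
It fails at once if the stand is lifted more than 10 mm or tipped more than 9 degrees (height (world z) of stand above 0.01 m or angle between stand's own z axis and vertical above 0.16 rad).
It fails at once if the lock lever is tipped past half way (0.6 rad) while the board carrier is not turned over (under 3.0 rad) (value of joint lock above 0.6 rad and value of joint carrier below 3 rad).
It also fails if it takes over 48 s, if anything falls off the work surface, if the arm or the gripper's body presses on something with over 40 N, if the wrist force passes 120 N, or if a joint passes its speed limit or range.

ROBOT

A 6-joint arm with a two-finger parallel gripper is mounted at the origin on the work surface. World frame = base frame: x ahead of the robot, y to its left, z up, the work surface at z = 0. Lengths are in m, angles in rad, forces in N, time in s.
With the tool pointing down it reaches from about 0.35 to 1 m from the base axis. Payload 7.1 kg.
Tool frame: the origin (TCP) lies between the finger pads; the fingertips stand 22 mm ahead of it and the grasp point (between the pads) lies 3 mm ahead of it; x points along the fingers, y is the direction in which the jaws open and shut, and the axes are right-handed (so a half turn about x gives the same grasp; the last joint's range is limited). The gripper opens to 85 mm and grips with 20 to 120 N. Pads are 22 mm wide; open, the fingers measure 114 mm over their backs; the gripper's body (76 mm by 85 mm) begins 54 mm behind the grasp point. The pads swing forward as they close: fully open they stand 13 mm farther back than shut.
Start: joints at [-1.253, 0.423, 1.63, -0, 1.089, -0.019], TCP at [0.207, -0.59, 0.253] pointing down, gripper open.
Joint ranges: [-3, 3], [-0.9, 2.11], [0.09, 2.58], [-1.31, 4.45], [0.11, 2.69], [-2.54, 2.54]. Speed limits (rad/s): [2.39, 2.39, 3.01, 3.14, 3.14, 3.14].

INTERFACE

Orientations are given as a rotation vector (axis times angle).
In Python, from rig import manip gives the robot as it stands. The module is installed in compiled form; this text tells all that it offers. Calls block until the motion is done:
- manip.move_to(position, orientation): joint-space move of the TCP to a pose.
- manip.servo_line(position, orientation=None, rate=0.15): straight line of the TCP; orientation=None keeps the orientation; rate is the mean speed in m/s.
- manip.set_joints(angles): joint-space move.
- manip.command_gripper(opening, f_grip=None): finger opening in m; f_grip is the grip in N (None keeps the last); returns when the fingers have stopped.
- manip.hold(seconds).
- manip.solve_ik(position, orientation): joint angles nearest the present ones, or None.
- manip.camera(name): name is "side" or "top" or "wrist"; returns a dict with "image" (384x512x3 uint8, red, green, blue), "fx", "fy", "cx", "cy" (pixels), "cam_to_world" (4x4, takes a point from camera to world coordinates); the wrist camera has in their place "mount" (4x4, takes a point from camera to tool coordinates, whose origin is the TCP and whose axes are the tool frame's). Camera axes: x right, y down, z forward; pixel columns grow to the right and rows downward; lengths in m; the calibration is good to about 2 mm. A picture is of the moment at which its call begins: read the wrist's pose just before it. There is no depth.
A pose or a line that the arm cannot do raises manip.IKError and nothing moves.
- manip.sign_off(): hands the job in, once; it reports no verdict.
Readings, each from a call of its own:
- manip.get_time(): time.
- manip.get_joint_positions(): joint angles.
- manip.get_joint_vel(): joint speeds.
- manip.get_tau(): joint torques, N m.
- manip.get_position(): TCP position.
- manip.get_ee_rot(): TCP orientation.
- manip.get_contact_force(): force on the tool from outside, world axes, zero at the start.
- manip.get_torque(): the same for the moment, N m.
- manip.get_width(): finger opening in m.
Only numpy, scipy, OpenCV 4.12 (cv2) and the standard library are available. Lean on these libraries where they do the work, as an engineer would, in place of code of your own. Each camera call takes 0.05 s, during which the arm holds its last target. There are 200 camera calls.

## Working session

There is one attempt and no reset: what is moved stays moved. The work goes in short steps, each a Python script; the robot and the scene stay as the last script left them, time stands still between calls to the robot, and variables do not carry over. Pictures are saved under pics/ and viewed, about 8 in all and at most 12, crops included, and the job is handed in when it is done.

```bash
mkdir -p pics
python3 - <<'E'
from rig import manip as m
import cv2,numpy as np
for n in("top","side"):
    c=m.camera(n); cv2.imwrite(f"pics/{n}0.png",cv2.resize(c["image"][:,:,::-1],(800,600),interpolation=cv2.INTER_CUBIC)); cv2.imwrite(f"pics/raw_{n}.png",c["image"][:,:,::-1])
    print(n,c["fx"],c["fy"],c["cx"],c["cy"]); print(np.round(c["cam_to_world"],4).tolist())
print(m.get_ee_rot(),m.get_time())
E
```

```text
top 490.3194247789489 490.3194247789489 259.278842208024 188.24065387155713
[[0.0039, -0.9892, 0.1466, 0.3376], [-1.0, -0.0043, -0.0022, 0.0561], [0.0028, -0.1466, -0.9892, 1.487], [0.0, 0.0, 0.0, 1.0]]
side 472.95289146720955 472.95289146720955 260.6199735682927 202.86737299733588
[[-0.699, -0.326, 0.6365, -0.2906], [-0.715, 0.3381, -0.612, 0.892], [-0.0157, -0.8828, -0.4694, 0.753], [0.0, 0.0, 0.0, 1.0]]
[ 2.03915415  0.34820363 -2.03957546] 0.1
```

View pics/top0.png

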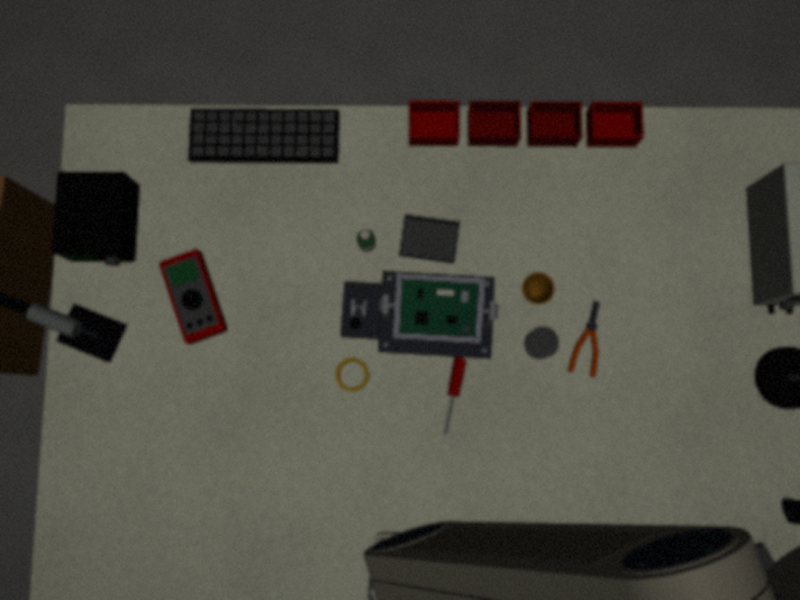

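View pics/side0.png

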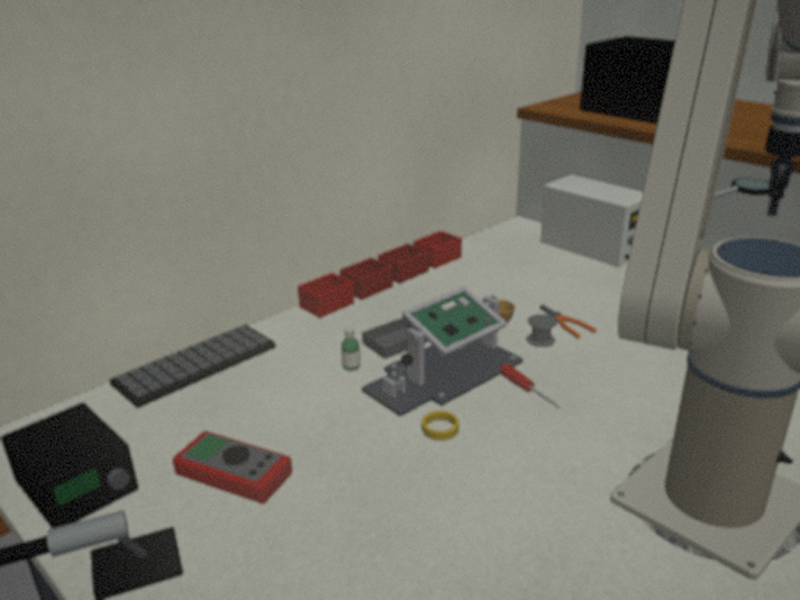

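The top view shows the stand with its base corners at about (383,271), (495,275), (491,357) and (379,351), the ear to the left, and the knob near (356,323). In the side view the carrier is tilted with components up, and nothing stands close to the edges I'll push. I'll work out the stand pose and move above it for a wrist view.

```bash
cat > h.py <<'E'
from rig import manip as m
import cv2,numpy as np
from scipy.spatial.transform import Rotation as R
def ray(c,T,u,v,z):
    d=T[:3,:3]@np.array([(u-c["cx"])/c["fx"],(v-c["cy"])/c["fy"],1]); o=T[:3,3]
    return o+d*(z-o[2])/d[2]
def rot(yaw,flip=False):
    y=np.array([-np.sin(yaw),np.cos(yaw),0])*(-1 if flip else 1); x=np.array([0,0,-1.])
    return R.from_matrix(np.c_[x,y,np.cross(x,y)]).as_rotvec()
def fit(P,Q):  # stand pts P -> world Q (2D rigid)
    P,Q=np.array(P),np.array(Q)[:,:2]; p,q=P-P.mean(0),Q-Q.mean(0)
    a=np.arctan2((p[:,0]*q[:,1]-p[:,1]*q[:,0]).sum(),(p*q).sum()); c,s=np.cos(a),np.sin(a)
    t=Q.mean(0)-np.array([[c,-s],[s,c]])@P.mean(0)
    return t,a,np.linalg.norm(P@np.array([[c,-s],[s,c]]).T+t-Q,axis=1)
E
python3 - <<'E'
from h import *
c=m.camera("top");T=c["cam_to_world"]
px=[(383,271),(495,275),(491,357),(379,351)]
P=[(.08,.11),(.08,-.11),(-.08,-.11),(-.08,.11)]
Q=[ray(c,T,(u+.5)/1.5625-.5,(v+.5)/1.5625-.5,.012) for u,v in px]
t,a,e=fit(P,Q);print(t,a,e)
o=R.from_rotvec(m.get_ee_rot()).as_matrix();print(o.round(2).tolist())
m.command_gripper(0.0)
pos=[t[0]-.03,t[1]+.02,.40]
for f in(0,1):print(f,m.solve_ik(pos,rot(a,f)))
f=min((0,1),key=lambda f:abs(m.solve_ik(pos,rot(a,f))[5]) if m.solve_ik(pos,rot(a,f)) is not None else 9)
print("flip",f)
m.move_to(pos,rot(a,f))
p=np.array(m.get_position());rv=np.array(m.get_ee_rot());c=m.camera("wrist")
W=np.eye(4);W[:3,:3]=R.from_rotvec(rv).as_matrix();W[:3,3]=p;W=W@c["mount"]
np.savez("w.npz",W=W,fx=c["fx"],fy=c["fy"],cx=c["cx"],cy=c["cy"])
cv2.imwrite("pics/w0.png",cv2.resize(c["image"][:,:,::-1],(800,600),interpolation=cv2.INTER_CUBIC))
print(p,m.get_width(),m.get_time())
E
```

```text
[ 0.51966563 -0.0085592 ] -0.0442703160099063 [0.00236998 0.00059546 0.0026707  0.00204098]
[[-0.0, 0.33, -0.94], [0.0, -0.94, -0.33], [-1.0, -0.0, -0.0]]
0 [-9.37786122e-04  6.93879136e-02  1.75160387e+00 -4.44089210e-16
  1.32060087e+00 -1.52746380e+00]
1 [-9.37786122e-04  6.93879136e-02  1.75160387e+00 -4.44089210e-16
  1.32060087e+00  1.61412886e+00]
flip 0
[0.48972942 0.01087319 0.39979553] 0.0002135712066829502 3.3833
```

View pics/w0.png

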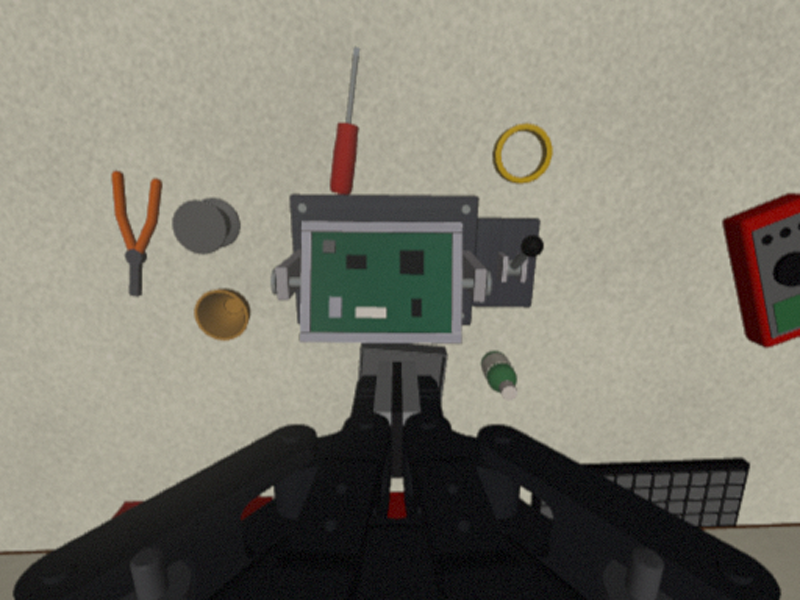

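The wrist view has the robot's side at the top. It shows base corners (291,195) and (478,196), ear corners (540,219) and (532,307), and the knob at (532,245). The carrier's edge_a is at v≈227 and edge_b at v≈337.

Run:
```python
from h import *
c=np.load("w.npz");W=c["W"];k=lambda u,v,z:ray(c,W,(u+.5)/1.5625-.5,(v+.5)/1.5625-.5,z)
P=[(-.08,-.11),(-.08,.11),(-.055,.184),(.055,.184)]
Q=[k(u,v,.012) for u,v in[(291,195),(478,196),(540,219),(532,307)]]
t,a,e=fit(P,Q);print(t,a,e)
A=np.array([[np.cos(a),-np.sin(a)],[np.sin(a),np.cos(a)]])
loc=lambda q:(A.T@(q[:2]-t)).round(4)
print("knob",loc(k(532,245,.092)))
for z in(.08,.095):print("edge_a",z,loc(k(302,222,z)),loc(k(463,223,z)))
for z in(.115,.13,.145):print("edge_b",z,loc(k(301,340,z)),loc(k(463,341,z)))
```

```text
[ 0.52064627 -0.00635982] -0.05256787222850315 [0.00266643 0.00151459 0.0014529  0.00094366]
knob [-0.0365  0.1509]
edge_a 0.08 [-0.0568 -0.0817] [-0.0566  0.0822]
edge_a 0.095 [-0.0584 -0.0785] [-0.0583  0.0799]
edge_b 0.115 [ 0.0581 -0.0822] [0.0584 0.0828]
edge_b 0.13 [ 0.0521 -0.0786] [0.0523 0.0803]
edge_b 0.145 [ 0.046  -0.0751] [0.0463 0.0777]
```

```bash
cat >> h.py <<'E'
t=np.array([.5203,-.0068]);a=-.051;O=rot(a,0)
def W3(x,y,ztip): # stand-frame fingertip centre -> world TCP
    return [t[0]+np.cos(a)*x-np.sin(a)*y, t[1]+np.sin(a)*x+np.cos(a)*y, ztip+.022]
def line(x,y,z,rate=.15): m.servo_line(W3(x,y,z),O,rate)
def F(): return np.array(m.get_contact_force()).round(1)
def snap(n,name,box=None):
    im=m.camera(n)["image"][:,:,::-1]
    if box: im=im[box[1]:box[3],box[0]:box[2]]
    s=min(800/im.shape[1],600/im.shape[0]); cv2.imwrite(f"pics/{name}.png",cv2.resize(im,None,fx=s,fy=s,interpolation=cv2.INTER_CUBIC))
E
python3 - <<'E'
from h import *
m.move_to(W3(-.065,0,.16),O); print(m.get_time(),F())
r=.053
for th in np.arange(0,1.06,.105):
    x=-r*np.cos(th)-.005*np.sin(th); z=.105-r*np.sin(th)+.005*np.cos(th)
    line(x-.011,0,z,.15 if th==0 else .08); f=F(); print(round(th,2),f)
    if np.linalg.norm(f)>20: print("STOP");break
print(m.get_time())
line(x-.035,0,z+.02); line(x-.035,0,.20)
print(m.get_time(),F())
snap("side","s1",(220,150,360,280))
E
```

```text
4.2667 [ 0.6 -0.2  1. ]
0.0 [ 0.3  0.2 -0.1]
0.1 [-0.2 -0.5 -0.7]
0.21 [ 0.5 -0.3 -0.5]
0.32 [ 0.3  0.5 -0. ]
0.42 [-0.4  0.2  0. ]
0.52 [ 0.4 -0.7  0.5]
0.63 [-0.4  0.4  0.6]
0.74 [-0.4  0.7  0.7]
0.84 [-0.4  0.4  0.1]
0.94 [ 0.1 -0.4  0.4]
1.05 [ 0.   0.4 -0.7]
7.25
8.55 [ 0.2 -0.2  0.5]
```

View pics/s1.png

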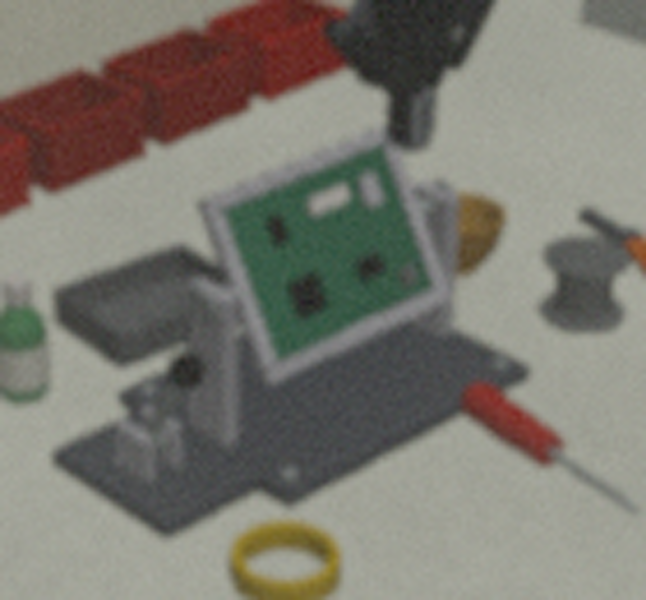

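The carrier now stands steep, at about 1 rad. The stand has not shifted. Next I'll pull it over from behind and press it down.

Run:
```python
from h import *
line(.075,0,.20,.25)
r=.047
for th in np.append(np.arange(.75,3.1,.12),[3.08,3.12,3.16,3.2]):
    c,s=np.cos(th),np.sin(th)
    re=.060 if th<np.pi/2 else r
    x=re*c+.005*s; z=.105+r*s-.005*c
    if th<np.pi/2: z=.105+.047*s
    line(x+.011,0,z,.15 if th<.8 else .08); f=F()
    if th>2.9 or np.linalg.norm(f)>4: print(round(th,2),f)
    if np.linalg.norm(f)>(8 if th>2.9 else 20): print("STOP");break
m.hold(.3);print(m.get_time(),F(),m.get_position())
line(x+.011,0,.19)
snap("side","s2",(220,150,360,280))
```

```text
2.91 [ 0.7  0.6 -0.6]
3.03 [ 0.2 -0.9 -1.1]
3.08 [ 0.1 -0.4  0.6]
3.12 [-0.1  0.1  0.4]
3.16 [-0.1 -0.  -0.2]
3.2 [-0.2  0.9 -1. ]
15.95 [ 0.1 -0.4  0.4] [ 0.48411584 -0.00495292  0.12922496]
```

View pics/s2.png

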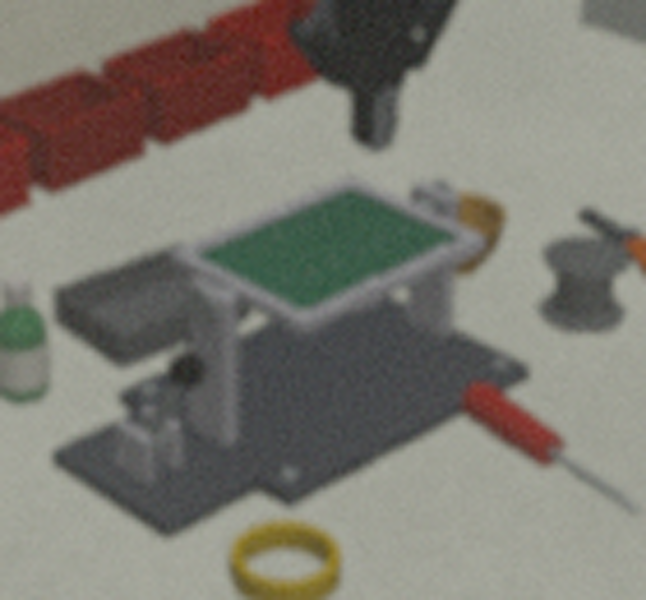

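The solder side is up and the carrier is close to level, but the force never rose, so it isn't at the stop yet. I'll press down in 1.5 mm steps until I feel the stop.

Run:
```python
from h import *
line(-.052,0,.125,.2)
for z in np.arange(.115,.090,-.0015):
    line(-.052,0,z,.03); m.hold(.05)
    f=np.mean([F() for _ in range(5)],0).round(1); print(round(z,4),f,round(m.get_position()[2]-.022,4))
    if abs(f[2])>7: break
m.hold(.3);print(m.get_time(),F())
line(-.052,0,.17)
snap("side","s3",(220,150,360,280))
```

```text
0.115 [0.1 0.  0.2] 0.1152
0.1135 [-1.  -0.4 -0.9] 0.1135
0.112 [-0.4 -0.5 -0.9] 0.1119
0.1105 [ 0.3 -0.5  0.3] 0.1105
0.109 [-3.8  0.  12.5] 0.1099
19.2167 [-4.1  0.8 13.3]
```

View pics/s3.png

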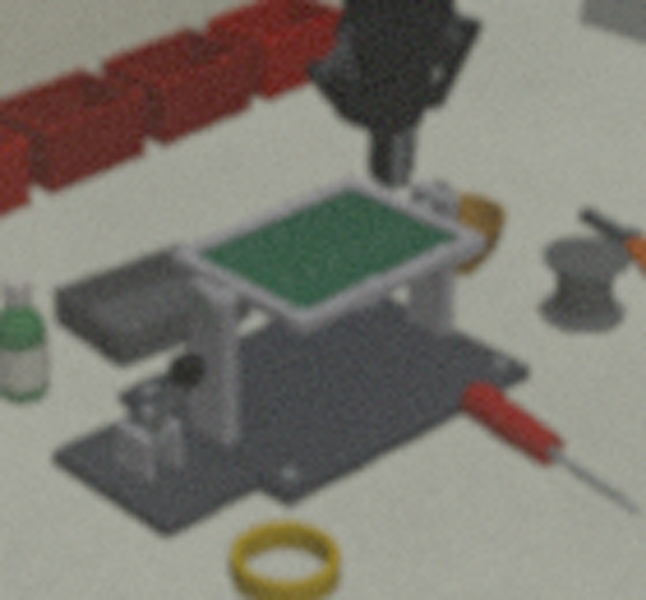

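The push met a hard stop with the tip at z = 0.110, exactly the height of the level frame's top. Now the lock lever.

Run:
```python
from h import *
line(-.085,.15,.17,.25); line(-.085,.15,.085,.2)
line(-.062,.15,.085,.1); line(.008,.15,.085,.08); print(F())
for x in np.arange(.010,.034,.002):
    line(x,.15,.085,.04); m.hold(.05); f=np.mean([F() for _ in range(5)],0).round(1); print(round(x,3),f)
    if f[0]<-7: break
m.hold(.3);print(m.get_time(),F())
line(x-.05,.15,.085); line(x-.05,.15,.2,.2)
snap("side","s4",(220,150,360,280))
print(m.get_time())
```

```text
[-0.2  0.2  0.5]
0.01 [-0.6 -0.3 -0.5]
0.012 [-1.1 -1.3 -1.8]
0.014 [-1.1 -1.3 -1.8]
0.016 [-2.2 -0.3 -1.4]
0.018 [-0.5 -1.  -1.1]
0.02 [-1.1 -0.1 -1.1]
0.022 [-6.2  0.3  0.3]
0.024 [-10.1   1.    4.6]
25.275 [-9.7  2.2  4. ]
26.5333
```

View pics/s4.png

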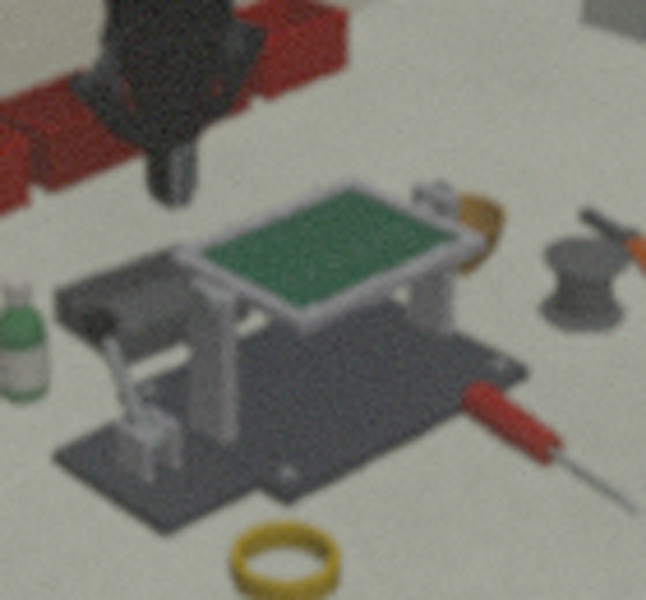

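The lever leans away from the robot, with the knob at crop pixel (98,322), and the stand looks unmoved. I'll check the knob position numerically and hand in if it agrees.

Run:
```python
from h import *
c=m.camera("side");q=ray(c,c["cam_to_world"],220+98.5/4.615-.5,150+322.5/4.615-.5,.092)
A=np.array([[np.cos(a),-np.sin(a)],[np.sin(a),np.cos(a)]]);k=A.T@(q[:2]-t);print("knob",k,F())
if k[0]>.036:
    m.hold(.3); m.sign_off(); print("signed",m.get_time())
```

```text
knob [0.04740126 0.14698756] [0.3 0.8 0.1]
the job is handed in; nothing more can be done
the job is handed in; nothing more can be done
```

The board is flipped to its stop with the solder side up, the lock lever is tipped over to its far stop, and the job is handed in. The clock read 26.5 s at the last reading before hand-in, against the 48 s limit.

**How it went:**
- **Carrier:** I pushed edge_a down with the closed fingertips, pulled edge_b over the top from behind, and pressed it down on the robot's side. That first press stopped short, with no rise in force and the board only near level. I pressed again further out on the frame and met the stop at about 13 N, with the tip 110 mm above the bench, which is the height of a level frame.
- **Lock lever:** I pushed the ball away from the robot until the force rose to about 10 N. The fingertip was then at x ≈ 22–24 mm in the stand's frame; the lever geometry puts the stop at about 20 mm.

**Last checks:**
- **Knob:** the side camera put it at x = +47 mm, y = 147 mm in the stand's frame. The expected position at the stop is +42 and 150 mm, so it agrees to about 5 mm.
- **Stand and neighbours:** the stand and the nearby items look unmoved in the side-view crops, but I did not measure them again afterwards.
- **Robot:** it is clear of everything, and the remaining force reading is only noise (under 1 N).

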